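Release the latched key of a four-place stirrer

ROBOT

A 6-joint arm with a two-finger parallel gripper is mounted at the origin on a cart in front of the work surface, level with it; the furniture and walls round the work are solid. World frame = base frame: x ahead of the robot, y to its left, z up, the work surface at z = 0. Lengths are in m, angles in degrees, forces in N, time in s.
With the tool pointing down it reaches from about 0.25 to 0.725 m from the base axis. Payload 9.7 kg.
Tool frame: the origin (TCP) lies between the finger pads; the fingertips stand 17 mm ahead of it and the grasp point (between the pads) lies 2 mm behind it; z points along the fingers, y is the direction in which the jaws open and shut (so a half turn about z gives the same grasp; the last joint's range is limited). The gripper opens to 85 mm and grips with 20 to 120 N. Pads are 22 mm wide; open, the fingers measure 114 mm over their backs; the gripper's body (76 mm by 85 mm) begins 54 mm behind the grasp point. The pads swing forward as they close: fully open they stand 13 mm farther back than shut.
Start: joints at [74.255, 4.979, 10.078, 95.1, 0, 90], TCP at [0.149, 0.529, 0.248] pointing down, gripper open.
Joint ranges: [-179.16, 179.16], [-48.56, 103.87], [-65.8, 70.77], [-126.05, 130.52], [-82.76, 87.17], [-180, 180]. Speed limits (degrees/s): [127.2, 127.2, 147.25, 180, 180, 180].

INTERFACE

Orientations are given as [roll, pitch, yaw] about the fixed x, y, z axes, in that order (R = Rz(yaw) Ry(pitch) Rx(roll)).
In Python, from workcell import monitor, cams, order gives the robot as it stands. The module is installed in compiled form; this text tells all that it offers.
- The arm moves only by the shell command python3 -m handwheel 'ROWS' [OPENING] [FORCE]. ROWS is JSON, a list of rows, each a list of 6 numbers: the shift along the tool's x, y, z in m, then the turn, a rotation vector about the tool's x, y, z in degrees. In form: [[tx, ty, tz, wx, wy, wz], ...]. A call has exactly 8 rows; each row shifts and turns the commanded pose from where the row before left it, along the tool's axes as they then stand; what a row does not reach is not made up. A row lasts 1/12 s, in which the tool goes at most 41.7 mm and 7.16 degrees, less where a joint would pass 70% of its speed; a pose out of reach is approached as far as the arm can. A call is refused whole if a number of a shift passes 0.0417 or a number of a turn 7.16, either way. A call with a gripper value outside its range is refused whole. OPENING is the opening, from -1 (shut) to 1 (fully open), set as the call begins (- or left out, the last holds). The fingers move at their own pace and stop on an object; FORCE is the grip in N (left out, the last holds). Time passes only in rows, so rows that do not move let the fingers close, or fill a call up. It gives the time, the measured TCP pose, the force and the opening at its end, in the units of the state.
- monitor.get_obs(): the state, without advancing time (a new reading comes with each control period).
- cams.camera(name): name is "scene" or "top" or "wrist"; returns a dict with "img" (480x640x3 uint8, red, green, blue), "depth" (480x640 float32, m along the optical axis (not along the pixel's ray), 0 where there is no reading), "fx", "fy", "cx", "cy" (pixels), "rvec" (rotation vector, rad) and "tvec" (3), from world to camera coordinates, as OpenCV has them; the wrist camera has in their place "tool_from_camera" (4x4, takes a point from camera to tool coordinates, whose origin is the TCP and whose axes are the flange's). Camera axes: x right, y down, z forward; pixel columns grow to the right and rows downward; lengths in m; the calibration is good to about 2 mm. A picture is of the moment at which its call begins: read the wrist's pose just before it.
- order.job_done(): hands the job in, once; it reports no verdict.
The state is a dict: "time": time; "q": joint angles; "qd": joint speeds; "joint_efforts": joint torques, N m; "ee_pos": TCP position; "tcp_rot": TCP orientation; "wrist_force": force on the tool from outside, world axes, zero at the start; "torque": the same for the moment, N m; "opening": finger opening in m.
Only numpy, scipy, OpenCV 4.12 (cv2) and the standard library are available. Lean on these libraries where they do the work, as an engineer would, in place of code of your own. Each camera call takes 0.05 s, during which the arm holds its last target. There are 200 camera calls.

TASK

The stirrer's mains is off and its lamps are dark, but one of its four identical keys has been left latched down and must be released before the mains comes back on. Find it with the fingertips, tapping the keys only lightly, because a free key that is pushed far down latches itself; then press the latched key fully down and let it come up, so that all four keys stand up. Do not shift, tip or lift the glassware on the stirrer.

Things in the scene. Friction and masses are not known exactly. Their poses are not given: they have to be found in the camera images.
- stirrer: Fixed grey and white four-place magnetic stirrer, 200 (x) x 380 (y) x 66 mm; origin: centre of its underside on the bench; x to its back, y to its left, z up. Front ledge 50 mm high, 55 mm deep, with four identical keys in a row and an unused black knob at its right end; behind it a white deck 66 mm high with four marked places at x = 32 mm, one behind each key. All lamps are out.
- key_latched (a joint): The key latched at the start; which key place it is at differs every time and is not told. m, 0 = up, 0.010 = fully down. It rests at 0.0050 (top 59 mm above the bench), caught, and does not give under less than 4.5 N. Pressed past 0.0080 (6.3 N; 7.5 N fully down) and let go, it comes up to 0 by its spring.
- key_free_1 (a joint): One of the three keys that are up at the start, number 1 of them (not its place in the row; where it is differs every time). m, 0 = up, 0.010 = fully down. It gives at once: 1.5 N at first touch, 0.6 N more for each mm, and springs back; pressed past about 0.007 it catches and stays down at 0.0050. Looks the same as key_latched.
- key_free_2 (a joint): One of the three keys that are up at the start, number 2 of them (not its place in the row; where it is differs every time). m, 0 = up, 0.010 = fully down. It gives at once: 1.5 N at first touch, 0.6 N more for each mm, and springs back; pressed past about 0.007 it catches and stays down at 0.0050. Looks the same as key_latched.
- key_free_3 (a joint): One of the three keys that are up at the start, number 3 of them (not its place in the row; where it is differs every time). m, 0 = up, 0.010 = fully down. It gives at once: 1.5 N at first touch, 0.6 N more for each mm, and springs back; pressed past about 0.007 it catches and stays down at 0.0050. Looks the same as key_latched.
- key_place_1 (a point): Key place 1, leftmost (+y of the stirrer): centre of the top of a key that is up there, at x = -73 mm of the stirrer, 64 mm above the bench; stays there when the key moves. Every key is a cream cap 24 (x) x 34 (y) mm, 80 mm from the next, in a black frame 34 x 44 mm whose top is 52 mm above the bench; the top of a key fully down is at 54 mm.
- key_place_2 (a point): Key place 2, second from the left: centre of the top of a key that is up there, at x = -73 mm of the stirrer, 64 mm above the bench; stays there when the key moves. Every key is a cream cap 24 (x) x 34 (y) mm, 80 mm from the next, in a black frame 34 x 44 mm whose top is 52 mm above the bench; the top of a key fully down is at 54 mm.
- key_place_3 (a point): Key place 3, third from the left: centre of the top of a key that is up there, at x = -73 mm of the stirrer, 64 mm above the bench; stays there when the key moves. Every key is a cream cap 24 (x) x 34 (y) mm, 80 mm from the next, in a black frame 34 x 44 mm whose top is 52 mm above the bench; the top of a key fully down is at 54 mm.
- key_place_4 (a point): Key place 4, rightmost (-y): centre of the top of a key that is up there, at x = -73 mm of the stirrer, 64 mm above the bench; stays there when the key moves. Every key is a cream cap 24 (x) x 34 (y) mm, 80 mm from the next, in a black frame 34 x 44 mm whose top is 52 mm above the bench; the top of a key fully down is at 54 mm.
- vessel_beaker_10: Loose low glass beaker, 83 x 80 x 74 mm, empty, standing on one of the deck's four places, its axis 105 mm behind a key; origin at the centre of its underside, z up. Not to be moved.
- vessel_shelf_flask_0: Loose conical flask with a dark liquid, 68 mm across, 105 mm high, standing on one of the deck's four places, its axis 105 mm behind a key; origin at the centre of its underside, z up. Not to be moved.
- vessel_beaker_4: Loose small glass beaker, 61 x 58 x 70 mm, empty, standing on one of the deck's four places, its axis 105 mm behind a key; origin at the centre of its underside, z up. Not to be moved.
- vessel_shelf_flask_1: Loose conical flask with a pale liquid, 69 mm across, 118 mm high, standing on one of the deck's four places, its axis 105 mm behind a key; origin at the centre of its underside, z up. Not to be moved.

How it is judged:
By the outcome, as a careful person would: the job done as asked, in the order asked, and still so for the second after the job is handed in, with the robot touching nothing.
It also fails if it takes over 48 s, if anything falls off the work surface, if the arm or the gripper's body presses on something with over 40 N, if the wrist force passes 120 N, or if a joint passes its speed limit or range.

## Working session

There is one attempt and no reset: what is moved stays moved. The work goes in short steps, Python scripts to look and compute and a shell command to move; the robot and the scene stay as the last step left them, time stands still between calls to the robot, and variables do not carry over. Pictures are saved under pics/ and viewed, about 8 in all and at most 12, crops included, and the job is handed in when it is done.

```bash
mkdir -p pics; python3 - <<'E'
from workcell import monitor,cams
import cv2,numpy as np
o=monitor.get_obs();print(o)
for n in("top","scene"):
    c=cams.camera(n);cv2.imwrite(f"pics/{n}0.png",c["img"][:,:,::-1]);np.savez(f"{n}0.npz",**c)
    print(n,c["fx"],c["cx"],c["cy"],c["rvec"],c["tvec"])
E
```

```text
{'time': 0.0, 'q': array([ 7.42556499e+01,  5.00884469e+00,  1.00323117e+01,  9.51025591e+01,
       -3.75838388e-04,  9.00012883e+01]), 'qd': array([ 0.0192135 ,  0.04994596,  0.03922226,  0.01770715, -0.01123172,
        0.08915908]), 'joint_efforts': array([ 1.62694378e-04, -5.20389819e+01,  4.64803112e+01,  1.62042148e-02,
        1.09270052e-04, -7.43476789e-06]), 'ee_pos': array([0.14917547, 0.52912956, 0.24758554]), 'tcp_rot': array([-1.79920908e+02,  3.77616485e-04,  1.64254362e+02]), 'wrist_force': array([-0.55189268, -0.22517567,  0.26393361]), 'torque': array([-0.02147546,  0.05595213,  0.02264083]), 'opening': 0.08513473561856856}
top 556.5703646479737 314.65852238987816 237.88181567682443 [ 2.12795366 -2.17248609  0.15988425] [0.06931137 0.56536128 0.82530507]
scene 511.1387336251527 321.248084044654 233.2947027999545 [ 2.15676993 -0.51798879  0.24518689] [-0.48108084  0.24255947  0.66634956]
```

View pics/top0.png

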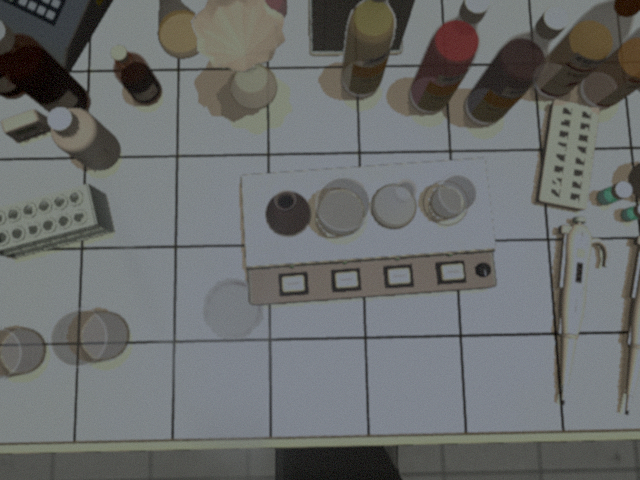

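View pics/scene0.png

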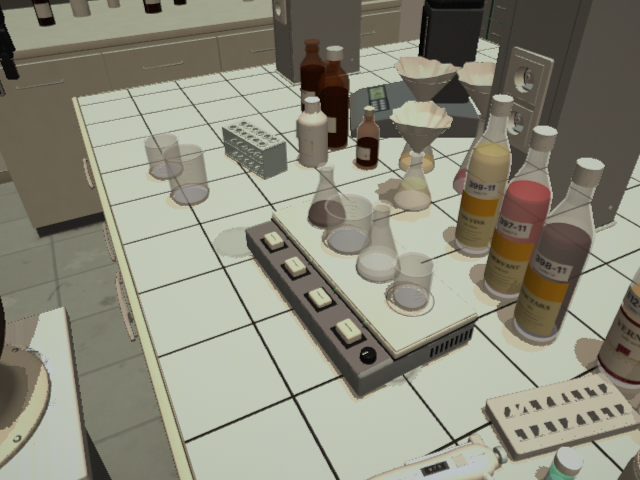

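The top view shows four keys at about (293,283), (346,279), (399,275) and (452,271), with the knob at (484,270). The vessels stand behind them. The scene view agrees.

```bash
cat > h.py <<'E'
import numpy as np,cv2
from workcell import monitor
def ray(c,u,v,z):
    R=cv2.Rodrigues(np.array(c["rvec"]))[0];t=np.array(c["tvec"]).ravel();C=-R.T@t
    d=R.T@np.array([(u-c["cx"])/c["fx"],(v-c["cy"])/c["fy"],1]);return C+d*(z-C[2])/d[2]
def fit():
    s=np.load("stir.npz");return s["P"],s["ang"]
def go(target):  # shift in tool axes to world TCP target
    from scipy.spatial.transform import Rotation as Ro
    o=monitor.get_obs();R=Ro.from_euler("xyz",o["tcp_rot"],degrees=True)
    return np.round(R.inv().apply(np.array(target)-o["ee_pos"]),4)
E
python3 - <<'E'
from h import *
from workcell import cams
for n,g in(("top",[(293,283),(346,279),(399,275),(452,271)]),("scene",[(273,241),(294,266),(319,297),(348,331)])):
    c=dict(np.load(n+"0.npz"));im=c["img"];P=[]
    for u,v in g:
        w=14
        p=im[v-w:v+w,u-w-4:u+w+4].astype(int);m=(p.min(2)>(150 if n=="top" else 170)).astype(np.uint8)
        k,l,s,ce=cv2.connectedComponentsWithStats(m)
        ctr=np.array([w+4,w]);i=1+np.argmin(np.linalg.norm(ce[1:]-ctr,axis=1)+100*(s[1:,4]<30))
        uv=ce[i]+[u-w-4,v-w]; X=ray(c,*uv,.063);P.append(X)
        d=c["depth"][v-w:v+w,u-w-4:u+w+4][l==i];R=cv2.Rodrigues(c["rvec"])[0]
        dep=np.median(d);Y=R.T@(np.array([(uv[0]-c["cx"])/c["fx"],(uv[1]-c["cy"])/c["fy"],1])*dep-c["tvec"].ravel())
        print(n,uv.round(1),s[i],X.round(4),Y.round(4))
    P=np.array(P);print(np.linalg.norm(np.diff(P,axis=0),axis=1).round(4),np.degrees(np.arctan2(*(P[0]-P[3])[:2])))
    np.savez("k_"+n,P=P)
c=cams.camera("wrist");print(c["tool_from_camera"].round(3))
E
```

```text
Traceback (most recent call last):
ValueError: attempt to get argmin of an empty sequence
```

```bash
python3 - <<'E'
from h import *
from workcell import cams
for n,g in(("top",[(293,283),(346,279),(399,275),(452,271)]),("scene",[(273,241),(294,266),(319,297),(348,331)])):
    c=dict(np.load(n+"0.npz"));im=c["img"];P=[]
    for u,v in g:
        w=9
        p=im[v-w:v+w,u-w-4:u+w+4].min(2);_,m=cv2.threshold(np.ascontiguousarray(p),0,1,cv2.THRESH_OTSU)
        k,l,s,ce=cv2.connectedComponentsWithStats(m)
        i=l[w,w+4]; uv=ce[i]+[u-w-4,v-w]; X=ray(c,*uv,.063);P.append(X)
        d=c["depth"][v-w:v+w,u-w-4:u+w+4][l==i];R=cv2.Rodrigues(c["rvec"])[0]
        dep=np.median(d);Y=R.T@(np.array([(uv[0]-c["cx"])/c["fx"],(uv[1]-c["cy"])/c["fy"],1])*dep-c["tvec"].ravel())
        print(n,i,uv.round(1),s[i],X.round(4),Y.round(4))
    P=np.array(P);print(np.linalg.norm(np.diff(P,axis=0),axis=1).round(4),np.degrees(np.arctan2(*(P[0]-P[3])[:2])))
    np.savez("k_"+n,P=P)
c=cams.camera("wrist");print(c["tool_from_camera"].round(3))
E
```

```text
top 1 [292.8 283.2] [  2   1  23  17 317] [0.4957 0.0919 0.063 ] [0.4955 0.0918 0.0651]
top 1 [346.2 279.2] [  2   1  23  17 318] [0.4999 0.0118 0.063 ] [0.4997 0.012  0.0649]
top 1 [398.7 275.5] [  2   2  22  16 317] [ 0.5039 -0.0671  0.063 ] [ 0.5041 -0.0676  0.0599]
top 1 [452.4 271.4] [  3   2  22  16 311] [ 0.5083 -0.1481  0.063 ] [ 0.5082 -0.1476  0.0651]
[0.0802 0.079  0.0812] -3.0220780863632033
scene 1 [273.1 237.7] [  4   0  19  13 162] [0.4936 0.092  0.063 ] [0.4933 0.0912 0.0636]
scene 1 [294.7 263.7] [  4   0  21  15 200] [0.4979 0.0121 0.063 ] [0.4976 0.0112 0.0638]
scene 1 [319.4 296. ] [  3   0  22  18 236] [ 0.4998 -0.0725  0.063 ] [ 0.5017 -0.0686  0.0589]
scene 1 [348.6 329. ] [  1   0  25  17 274] [ 0.5062 -0.1493  0.063 ] [ 0.506  -0.1496  0.0634]
[0.0801 0.0845 0.0771] -2.9753796678049476
[[ 0.    -0.952 -0.305  0.078]
 [ 1.     0.     0.     0.001]
 [ 0.    -0.305  0.952 -0.126]
 [ 0.     0.     0.     1.   ]]
```

By stereo and depth, place 3 looks about 5 mm low, but I'll confirm that by touch. I'll move over place 1 with the gripper shut.

```bash
python3 -m handwheel '[[0,0,0,0,0,-6.25],[0,0,0,0,0,-6.25],[0,0,0,0,0,-6.25],[-0.0202,-0.0284,0,0,0,0],[-0.0202,-0.0284,0,0,0,0],[-0.0202,-0.0284,0,0,0,0],[-0.0202,-0.0284,0,0,0,0],[-0.0202,-0.0284,0,0,0,0]]' -1 20
python3 -m handwheel '[[-0.0202,-0.0284,0,0,0,0],[-0.0202,-0.0284,0,0,0,0],[-0.0202,-0.0284,0,0,0,0],[-0.0202,-0.0284,0,0,0,0],[-0.0202,-0.0284,0,0,0,0],[-0.0202,-0.0284,0,0,0,0],[-0.0202,-0.0284,0,0,0,0],[-0.0202,-0.0284,0,0,0,0]]'
python3 - <<'E'
from h import *
print(go([.4947,.0919,.105]))
E
```

```text
time: 0.82
ee_pos: [0.2581, 0.3914, 0.2481]
tcp_rot: [-180.0, -0.0, -177.0]
wrist_force: [0.8, -0.7, 0.7]
opening: 0.0001
time: 1.48
ee_pos: [0.4315, 0.1728, 0.2483]
tcp_rot: [180.0, 0.0, -177.0]
wrist_force: [1.1, 0.7, 0.1]
opening: 0.0005
[-0.0588 -0.0841  0.1433]
```

```bash
python3 -m handwheel '[[-0.02,-0.0284,0,0,0,0],[-0.02,-0.0284,0,0,0,0],[-0.02,-0.0284,0,0,0,0],[0,0,0.036,0,0,0],[0,0,0.036,0,0,0],[0,0,0.036,0,0,0],[0,0,0.034,0,0,0],[0,0,0,0,0,0]]'
python3 - <<'E'
from h import *
from workcell import cams
c=cams.camera("scene");cv2.imwrite("pics/s1.png",cv2.resize(c["img"][150:390,180:460,::-1],None,fx=2.5,fy=2.5))
o=monitor.get_obs();print(go([.4947,.0919,.085]),o["wrist_force"],o["ee_pos"],o["torque"])
E
```

```text
time: 2.15
ee_pos: [0.4917, 0.0917, 0.0993]
tcp_rot: [-179.9, -0.6, -177.0]
wrist_force: [0.2, -0.2, -0.9]
opening: 0.0003
[-0.0018 -0.0002  0.0183] [-0.2067227   0.80423567  1.36274368] [0.49303591 0.09201511 0.10334905] [-0.04819997  0.01391336 -0.01141873]
```

View pics/s1.png

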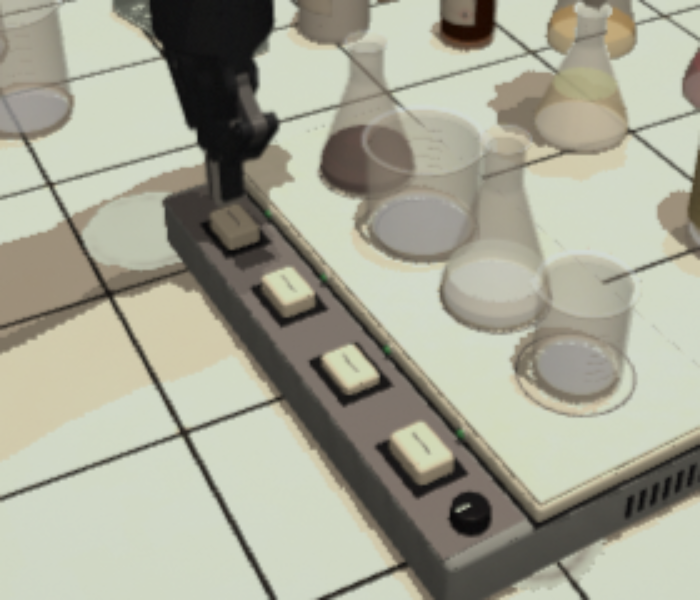

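The shut fingers are over key 1, which is at (235,225) in the crop. The camera side faces the robot, clear of the glass. Now a gentle tap on key 1.

```bash
cat > rd.py <<'E'
from h import *
from workcell import cams
F=[];Z=[]
for i in range(4):
    o=monitor.get_obs();F.append(o["wrist_force"]);Z.append(o["ee_pos"]);cams.camera("top")
o=monitor.get_obs();F.append(o["wrist_force"])
print("t",o["time"],"Fz",np.round(np.array(F)[:,2],2),"mean",np.mean(F,0).round(2),"pos",np.round(o["ee_pos"],4),"z",np.round(np.array(Z)[:,2],4))
E
python3 rd.py
python3 -m handwheel '[[0,0,0.0045,0,0,0],[0,0,0.0045,0,0,0],[0,0,0.0045,0,0,0],[0,0,0.0045,0,0,0],[0,0,0.0045,0,0,0],[0,0,0.0045,0,0,0],[0,0,0,0,0,0],[0,0,0,0,0,0]]'; python3 rd.py
```

```text
t 2.4 Fz [ 1.36  0.43 -0.51  0.73  1.  ] mean [0.03 0.39 0.6 ] pos [0.4965 0.0928 0.1091] z [0.1033 0.1063 0.1081 0.1089]
time: 3.07
ee_pos: [0.4951, 0.0925, 0.0792]
tcp_rot: [-180.0, -0.0, -177.0]
wrist_force: [-1.4, -0.4, 2.9]
opening: 0.0001
t 3.2667 Fz [2.89 2.51 2.36 2.42 1.66] mean [-0.37 -0.25  2.37] pos [0.4953 0.0925 0.0796] z [0.0792 0.0795 0.0796 0.0796]
```

Key 1 gave 2.4 N at 1.4 mm deep, so it is free. On to keys 2, 3 and 4.

```bash
python3 -m handwheel '[[0,0,-0.01,0,0,0],[0,-0.02,0,0,0,0],[0,-0.02,0,0,0,0],[0,-0.02,0,0,0,0],[0,-0.02,0,0,0,0],[0,0,0.0035,0,0,0],[0,0,0.0035,0,0,0],[0,0,0.0035,0,0,0]]'; python3 rd.py
```

```text
time: 3.93
ee_pos: [0.4995, 0.0128, 0.0789]
tcp_rot: [180.0, 0.0, -177.0]
wrist_force: [-0.5, -0.9, 3.8]
opening: -0.0004
t 4.1333 Fz [3.85 2.37 2.63 3.5  2.58] mean [-0.24 -0.53  2.99] pos [0.4994 0.0132 0.079 ] z [0.0789 0.0782 0.0785 0.0788]
```

```bash
python3 -m handwheel '[[0,0,-0.01,0,0,0],[0,-0.02,0,0,0,0],[0,-0.02,0,0,0,0],[0,-0.02,0,0,0,0],[0,-0.02,0,0,0,0],[0,0,0.0033,0,0,0],[0,0,0.0033,0,0,0],[0,0,0.0034,0,0,0]]'; python3 rd.py
```

```text
time: 4.8
ee_pos: [0.5036, -0.0667, 0.0788]
tcp_rot: [180.0, -0.0, -177.0]
wrist_force: [-0.1, 0.1, 0.6]
opening: 0.0
t 5.0 Fz [ 0.55 -0.41  0.06  0.57 -0.34] mean [-0.23  0.41  0.09] pos [ 0.5035 -0.0665  0.0787] z [0.0788 0.0779 0.0781 0.0785]
```

```bash
python3 -m handwheel '[[0,0,-0.01,0,0,0],[0,-0.02,0,0,0,0],[0,-0.02,0,0,0,0],[0,-0.02,0,0,0,0],[0,-0.02,0,0,0,0],[0,0,0.0033,0,0,0],[0,0,0.0033,0,0,0],[0,0,0.0034,0,0,0]]'; python3 rd.py
```

```text
time: 5.67
ee_pos: [0.5079, -0.1467, 0.0791]
tcp_rot: [-180.0, 0.0, -177.0]
wrist_force: [-0.3, 0.2, 2.5]
opening: 0.0001
t 5.8667 Fz [2.5  2.1  1.79 2.25 3.15] mean [-0.38 -0.24  2.36] pos [ 0.5079 -0.1465  0.0791] z [0.0791 0.0784 0.0787 0.079 ]
```

Keys 2 and 4 push back (3.0 N and 2.4 N). At the same height there is nothing at place 3, so key 3 is the latched one. I'll go back, touch it to feel its stiff seat, then press.

```bash
python3 -m handwheel '[[0,0,-0.01,0,0,0],[0,0.02,0,0,0,0],[0,0.02,0,0,0,0],[0,0.02,0,0,0,0],[0,0.02,0,0,0,0],[0,0,0.0045,0,0,0],[0,0,0.0045,0,0,0],[0,0,0.0044,0,0,0]]'; python3 rd.py
```

```text
time: 6.53
ee_pos: [0.5037, -0.0674, 0.0754]
tcp_rot: [-180.0, 0.0, -177.0]
wrist_force: [-0.9, 1.2, 4.8]
opening: -0.0003
t 6.7333 Fz [4.84 4.17 5.01 4.4  3.47] mean [-0.72  1.24  4.38] pos [ 0.5037 -0.0678  0.0757] z [0.0754 0.0746 0.0751 0.0755]
```

```bash
python3 -m handwheel '[[0,0,0.0012,0,0,0],[0,0,0.0012,0,0,0],[0,0,0.0012,0,0,0],[0,0,0.0012,0,0,0],[0,0,0.0008,0,0,0],[0,0,0,0,0,0],[0,0,0,0,0,0],[0,0,0,0,0,0]]'; python3 rd.py
```

```text
time: 7.4
ee_pos: [0.5039, -0.0678, 0.071]
tcp_rot: [-180.0, 0.1, -177.0]
wrist_force: [-2.8, 0.5, 10.6]
opening: 0.0004
t 7.6 Fz [10.55 10.78 11.32 11.26 11.26] mean [-2.88  0.43 11.03] pos [ 0.5039 -0.0678  0.071 ] z [0.071 0.071 0.071 0.071]
```

It is at the stop: tip at 54 mm, 11 N. Now I'll release it and tap place 3 again.

```bash
python3 -m handwheel '[[0,0,-0.006,0,0,0],[0,0,-0.006,0,0,0],[0,0,-0.008,0,0,0],[0,0,0,0,0,0],[0,0,0,0,0,0],[0,0,0.0035,0,0,0],[0,0,0.0035,0,0,0],[0,0,0.0035,0,0,0]]'; python3 rd.py
```

```text
time: 8.27
ee_pos: [0.5034, -0.0673, 0.0785]
tcp_rot: [180.0, -0.0, -177.0]
wrist_force: [-0.3, -0.2, 4.4]
opening: -0.0004
t 8.4667 Fz [4.41 3.49 1.88 3.45 2.15] mean [-0.2  -0.25  3.08] pos [ 0.5034 -0.0672  0.0792] z [0.0785 0.078  0.0785 0.0789]
```

Key 3 now springs back like the others. I'll retreat upward and towards the robot, then check all four keys and the glass.

```bash
python3 -m handwheel '[[0,0,-0.01,0,0,0],[0,0,-0.015,0,0,0],[0.01,0,-0.02,0,0,0],[0.02,0,-0.02,0,0,0],[0.025,0,-0.02,0,0,0],[0.025,0,-0.02,0,0,0],[0.025,0,-0.02,0,0,0],[0.01,0,-0.01,0,0,0]]'
python3 -m handwheel '[[0.01,0,-0.01,0,0,0],[0.02,0,-0.01,0,0,0],[0.02,0,0,0,0,0],[0.02,0,0,0,0,0],[0.01,0,0,0,0,0],[0,0,0,0,0,0],[0,0,0,0,0,0],[0,0,0,0,0,0]]'
python3 - <<'E'
from h import *
from workcell import cams
a=dict(np.load("scene0.npz"))
for n in("top","scene"):
    c=cams.camera(n);a=dict(np.load(n+"0.npz"));R=cv2.Rodrigues(np.array(c["rvec"]))[0]
    cv2.imwrite(f"pics/{n}2.png",c["img"][:,:,::-1])
    for u,v in([(293,283),(346,279),(399,275),(452,271)] if n=="top" else [(273,238),(295,264),(319,296),(348,329)]):
        r=[]
        for q in(a,c):
            d=np.median(q["depth"][v-3:v+4,u-3:u+4]);r.append((R.T@(np.array([(u-c["cx"])/c["fx"],(v-c["cy"])/c["fy"],1])*d-np.array(c["tvec"]).ravel()))[2].round(4))
        print(n,u,v,"z before/after",r)
E
```

```text
time: 9.13
ee_pos: [0.3869, -0.0734, 0.2176]
tcp_rot: [-180.0, 0.2, -177.0]
wrist_force: [-0.3, 0.8, 0.5]
opening: -0.0
time: 9.8
ee_pos: [0.3096, -0.0775, 0.2341]
tcp_rot: [180.0, -0.0, -177.0]
wrist_force: [-0.6, -0.2, -0.2]
opening: -0.0
top 293 283 z before/after [np.float64(0.0655), np.float64(0.0645)]
top 346 279 z before/after [np.float64(0.065), np.float64(0.0653)]
top 399 275 z before/after [np.float64(0.0604), np.float64(0.0648)]
top 452 271 z before/after [np.float64(0.065), np.float64(0.0654)]
scene 273 238 z before/after [np.float64(0.064), np.float64(0.0642)]
scene 295 264 z before/after [np.float64(0.0635), np.float64(0.0635)]
scene 319 296 z before/after [np.float64(0.0594), np.float64(0.0644)]
scene 348 329 z before/after [np.float64(0.0636), np.float64(0.0641)]
```

View pics/scene2.png

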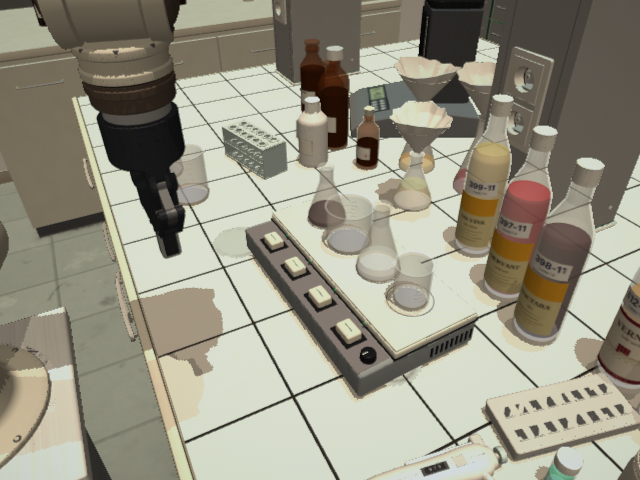

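View pics/top2.png

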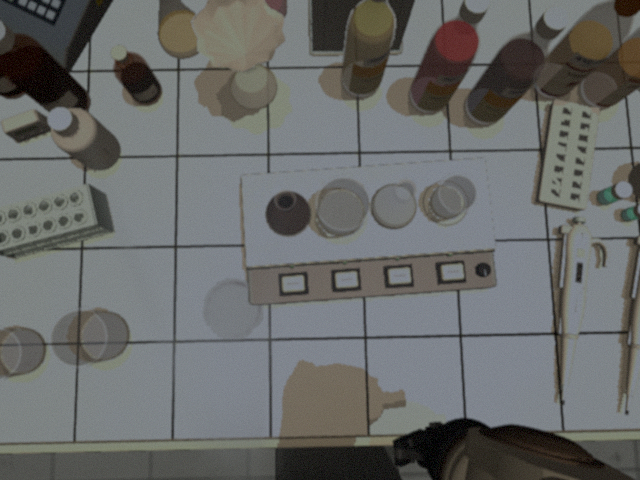

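Both views show the four vessels where they stood at the start (top view: 288,213; 341,209; 394,205; 446,202). All four keys are up and the arm is clear.

```bash
python3 -c "
from workcell import order
print(order.job_done())"
```

```text
the job is handed in; nothing more can be done
None
```

The latched key was at place 3, third from the left. It is now released, all four keys stand up, and the job is handed in.

- **Finding it:** I tapped all four keys lightly with the shut fingertips, 1–2.5 mm deep at most. Keys 1, 2 and 4 pushed back with 2.4, 3.0 and 2.4 N. There was nothing to touch at that height at place 3, and the key there met the fingertips about 5 mm lower and did not give at about 4.4 N.
- **Releasing it:** I pressed key 3 to its stop (tip at 54 mm, 11 N) and let it come up. A second light tap gave 3.1 N at the height of an up key, so it now springs like the others.
- **Last checks:** Depth from both cameras puts all four key tops at 63.5–65.4 mm; key 3 read about 60 mm before. By eye, the glassware has not moved in either view. The arm was clear of everything at about 10 s when I handed in.

No check failed or disagreed.

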